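Press the glued gift box with the fine knob of the bench press

TASK

Turn only the inner wing knob of the little press clockwise until its foot bears firmly on the gift box, with about 15 N (never more than 25 N, or the box is crushed), and keep that pressure for two full seconds. Then wind the inner knob back to its upper stop and let go of it. The ribbed outer ring keeps its setting throughout, and the box under the foot and the other things on the table stay where they are.

Things in the scene. Friction and masses are not known exactly. Their poses are not given: they have to be found in the camera images.
- inner (a joint): Inner wing knob, rad: 0 = upper stop (foot highest), grows clockwise seen from above, to 1.45; starts at 0 to 0.15. Lowers the ram 10 mm per rad. Free drag about 0.03 N m; once the foot bears on the box, 0.01 N m is added per newton of foot force (15 N: 0.15 N m above free drag), rising 0.8 N m per rad. The spring turns it back if it is let go under load.
- inner_top (a point): Centre of the inner knob's top face, on the vertical axis of both knobs. Bare aluminium wing: upright bar 36 mm long (this point's x), 14 mm thick (y), with vertical sides 34 mm high down from here, on a hub disc 34 mm across and 6 mm high. The top of the outer ring lies 39 mm below this point.
- outer_mark (a point): White pointer on the top face of the outer ring, 31 mm from the knob axis. The ring is black, ribbed, 66 mm across, 17 mm high, concentric with the inner knob and below it; it turns very easily (0.012 N m) when touched, and must not be turned: its mark may move less than 3 mm.
- press: The grey bench press, fixed: a C-frame with base 170 x 130 x 16 mm, a column on its -x side and a head 132 x 80 mm whose top is 122 mm above the table. The origin is on the table below the knob axis; z up. The knobs stand on the head, the foot hangs below it.
- ram: Steel ram, 24 mm across, below the head; origin on the knob axis at its lower end. It goes down 10 mm per rad of the inner knob and carries a sprung foot (steel disc 48 mm across). The foot meets the box at a knob angle of 0.28 to 1.02: the bed's height differs each time, so it has to be felt. This point follows the knob and does not show the foot's force.
- gift_box: White closed matchbox-style gift box, 84 x 56 mm, loose, lying on the bed under the foot; origin at the centre of its underside, z up. It must not be shifted by more than 8 mm.
- closed_box: Bystander: white closed gift box, 90 x 56 x 24 mm, loose beside the press; origin at the centre of its underside, x along its length.
- open_box: Bystander: half-open gift box with an ornament in it, 109 x 56 x 24 mm, loose beside the press; origin on its underside at the sleeve's centre, it reaches 30 mm to -x and 79 mm to +x.
- pen: Bystander: thick novelty pen, 150 x 17 x 17 mm, loose on the table beyond the press; origin on its underside at mid-length, x along it.
Mind the look-alikes: they are no part of the job. Of the things like the press, leave any that is purple; of the rest the smaller one is meant.

How it is judged:
By the outcome, as a careful person would: the job done as asked, in the order asked, and still so for the second after the job is handed in, with the robot touching nothing.
It also fails if it takes over 48 s, if anything falls off the work surface, if the arm or the gripper's body presses on something with over 40 N, if the wrist force passes 120 N, or if a joint passes its speed limit or range.

ROBOT

A 7-joint arm with a two-finger parallel gripper is mounted at the origin on the work surface. World frame = base frame: x ahead of the robot, y to its left, z up, the work surface at z = 0. Lengths are in m, angles in rad, forces in N, time in s.
With the tool pointing down it reaches from about 0.375 to 0.925 m from the base axis. Payload 3.1 kg.
Tool frame: the origin (TCP) lies between the finger pads; the fingertips stand 11 mm ahead of it and the grasp point (between the pads) lies 8 mm behind it; z points along the fingers, y is the line along which they close (so a half turn about z gives the same grasp; the last joint's range is limited). The gripper opens to 85 mm and grips with 20 to 120 N. Pads are 22 mm wide; open, the fingers measure 114 mm over their backs; the gripper's body (76 mm by 85 mm) begins 54 mm behind the grasp point. The pads swing forward as they close: fully open they stand 13 mm farther back than shut.
Start: joints at [-1.245, 0.383, 0.044, 1.598, -0.018, 1.161, -0.05], TCP at [0.267, 0.593, 0.242] pointing down, gripper open.
Joint ranges: [-2.61, 2.61], [-0.41, 2.15], [-1.48, 1.57], [0, 2.5], [-1.57, 4.71], [0.05, 1.97], [-2.85, 2.85]. Speed limits (rad/s): [2.79, 2.79, 3.14, 3.14, 3.14, 3.14, 3.14].

INTERFACE

Orientations are given as a 3x3 rotation matrix whose columns are the frame's x, y, z axes.
In Python, from bench import read_state, eyes, ticket gives the robot as it stands.
- The arm moves only by the shell command python3 -m jog 'ROWS'. ROWS is JSON, a list of rows, each an object of numbers: "ax", "ay", "az": the turn, a rotation vector about the tool's x, y, z in units of 10 degrees (1.0 is 10 degrees); "tx", "ty", "tz": the shift along the tool's x, y, z in cm; "gripper": the opening, from 0 (shut) to 1 (fully open). In form: [{"ax": .., "ay": .., "az": .., "tx": .., "ty": .., "tz": .., "gripper": ..}, ...]. A call has 1 to 12 rows; each row shifts and turns the commanded pose from where the row before left it, along the tool's axes as they then stand; what a row does not reach is not made up. A row lasts 1/8 s, in which the tool goes at most 62.5 mm and 10.7 degrees, less where a joint would pass 70% of its speed; a pose out of reach is approached as far as the arm can. A call with a gripper value outside its range is refused whole. The fingers move at their own pace and stop on an object; the grip force is fixed at half the most. Time passes only in rows, so rows that do not move let the fingers close. It gives the time, the measured TCP pose, the force, the opening and the grip force at its end, in the units of the state.
- read_state(): the state, without advancing time (a new reading comes with each control period).
- eyes.snapshot(name): name is "scene" or "side" or "wrist"; returns the picture (420x560x3 uint8, red, green, blue); there is no depth.
- eyes.camera_info(name): a dict with "fx", "fy", "cx", "cy" (pixels), "rvec" (rotation vector, rad) and "tvec" (3), from world to camera coordinates, as OpenCV has them. Camera axes: x right, y down, z forward; pixel columns grow to the right and rows downward; lengths in m; the calibration is good to about 2 mm. A picture is of the moment at which its call begins: read the wrist's pose just before it. camera_info takes no time and is no camera call; for the wrist camera it gives the pose at the moment of the call.
- ticket.sign_off(): hands the job in; it is judged then, once.
The state is a dict: "clock": time; "joint_pos": joint angles; "joint_vel": joint speeds; "joint_efforts": joint torques, N m; "tool_pos": TCP position; "orientation": TCP orientation; "contact_force": force on the tool from outside, world axes, zero at the start; "moment": the same for the moment, N m; "finger_gap": finger opening in m; "grasp_force": force on a finger pad.
Only numpy, scipy, OpenCV 4.12 (cv2) and the standard library are available. Lean on these libraries where they do the work, as an engineer would, in place of code of your own. Each camera call takes 0.05 s, during which the arm holds its last target. There are 200 camera calls.

## Working session

There is one attempt and no reset: what is moved stays moved. The work goes in short steps, Python scripts to look and compute and a shell command to move; the robot and the scene stay as the last step left them, time stands still between calls to the robot, and variables do not carry over. Pictures are saved under pics/ and viewed, at most 10 in all, crops included, and the job is handed in when it is done.

```bash
mkdir -p pics; ls; python3 - <<'E'
from bench import read_state, eyes
import cv2,numpy as np
s=read_state(); print(s)
a=eyes.snapshot("scene");b=eyes.snapshot("side")
cv2.imwrite("pics/scene0.png",a[:,:,::-1]);cv2.imwrite("pics/side0.png",b[:,:,::-1])
for n in("scene","side","wrist"):print(n,eyes.camera_info(n))
E
```

```text
pics
{'clock': 0.0, 'joint_pos': array([-1.24481291,  0.38385497,  0.04386257,  1.59962818, -0.01791925,
        1.16121297, -0.04991233]), 'joint_vel': array([ 9.71125587e-04,  2.44879484e-03,  7.78989011e-04, -2.49235990e-03,
       -6.52860170e-05,  7.68087022e-04, -1.67578869e-03]), 'joint_efforts': array([-2.74281165e-04, -4.33467507e+01,  1.02453835e+00, -2.49510866e+01,
        1.06101815e-02,  1.13473777e-02, -1.17583315e-05]), 'tool_pos': array([0.26691612, 0.59163081, 0.24084958]), 'orientation': array([[-9.11553036e-01,  4.11181336e-01, -9.85779786e-04],
       [ 4.11182494e-01,  9.11549550e-01, -2.52484125e-03],
       [-1.39580477e-04, -2.70686210e-03, -9.99996327e-01]]), 'contact_force': array([0.55446835, 0.09455697, 0.15197484]), 'moment': array([-0.01202125,  0.05191662,  0.00288764]), 'grasp_force': 0.0, 'finger_gap': 0.0855171847256343}
scene {'fx': 483.3234784885589, 'fy': 483.3234784885589, 'cx': 278.774408433608, 'cy': 217.5141223554641, 'rvec': array([ 0.66722817,  2.52219922, -1.24287201]), 'tvec': array([ 0.43726735, -0.07743647,  1.59269053])}
side {'fx': 466.207719807415, 'fy': 466.207719807415, 'cx': 276.74447409763815, 'cy': 226.8203641776528, 'rvec': array([ 2.30322897, -0.14687409,  0.04050931]), 'tvec': array([-0.52304911,  0.1666781 ,  1.00026795])}
wrist {'fx': 315.6934333500272, 'fy': 315.6934333500272, 'cx': 277.16420380057, 'cy': 216.36648097343829, 'rvec': array([-2.42175204, -1.56382155, -0.23036711]), 'tvec': array([-0.6481083 , -0.03731109,  0.37985281])}
```

View pics/scene0.png

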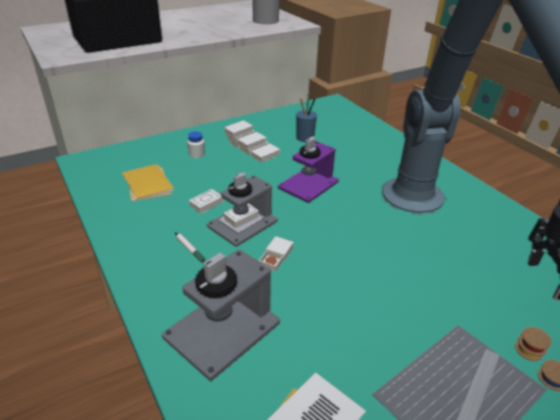

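View pics/side0.png

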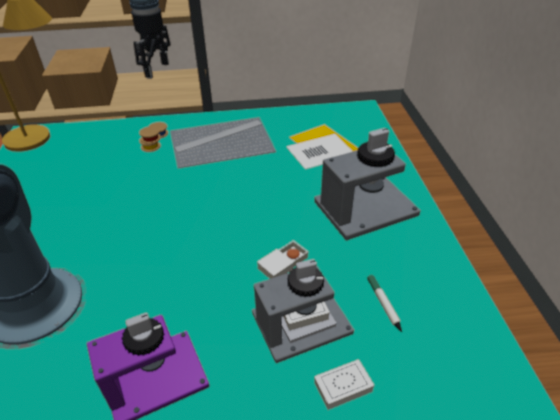

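The target is the small grey press with the box under its foot: its knob is at about (240,182) in scene and (305,272) in side. The large grey press and the purple one are decoys. I'll triangulate it roughly and enlarge both crops.

```bash
cat > h.py <<'E'
import numpy as np, cv2
from bench import read_state, eyes
def cam(n):
    c=eyes.camera_info(n); R=cv2.Rodrigues(c["rvec"])[0]
    K=np.array([[c["fx"],0,c["cx"]],[0,c["fy"],c["cy"]],[0,0,1]]); return K,R,np.array(c["tvec"])
def ray(C,p):
    K,R,t=C; d=R.T@np.linalg.inv(K)@[p[0],p[1],1]; return -R.T@t, d/np.linalg.norm(d)
def plane(C,p,z):
    o,d=ray(C,p); return o+d*(z-o[2])/d[2]
def tri(C1,p1,C2,p2):
    o1,d1=ray(C1,p1);o2,d2=ray(C2,p2)
    s=np.linalg.lstsq(np.c_[d1,-d2],o2-o1,rcond=None)[0]
    a,b=o1+s[0]*d1,o2+s[1]*d2; return (a+b)/2,np.linalg.norm(a-b)
def proj(C,X):
    K,R,t=C; q=K@(R@np.array(X)+t); return q[:2]/q[2]
E
python3 - <<'E'
from h import *
S,T=cam("scene"),cam("side")
print(tri(S,(240,178),T,(306,265)))
a=cv2.imread("pics/scene0.png")[160:250,190:290];b=cv2.imread("pics/side0.png")[250:360,240:360]
a=cv2.resize(a,(400,360),interpolation=2);b=cv2.resize(b,(393,360),interpolation=2)
cv2.imwrite("pics/c1.png",np.hstack([a,b]))
E
```

```text
(array([ 0.56757425, -0.1183251 ,  0.16720646]), np.float64(0.0030036568206740274))
```

View pics/c1.png

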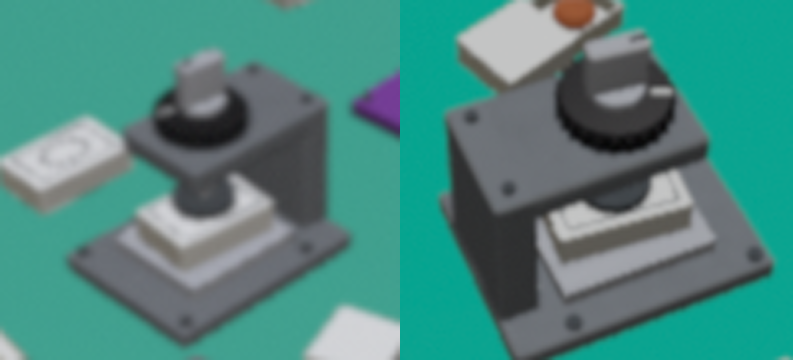

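Crop: the bar's top face centre is at about scene (240,174.5) and side (306.3,263.1). In side the bar runs from (297.4,263.7) to (315.7,261.6).

```bash
python3 - <<'E'
from h import *
S,T=cam("scene"),cam("side")
P,e=tri(S,(240,174.5),T,(306.3,263.1)); print(P,e)
a,b=plane(T,(297.4,263.7),.178),plane(T,(315.7,261.6),.178); print(a,b,np.linalg.norm(a-b),np.degrees(np.arctan2(*(b-a)[1::-1])))
st=read_state();R=st["orientation"];K,Rc,t=cam("wrist")
print("cam in tool",R.T@(-Rc.T@t-st["tool_pos"]), (Rc@R).round(2))
print("tool yaw x",np.degrees(np.arctan2(R[1,0],R[0,0])))
print("shift in tool",R.T@(P-st["tool_pos"]))
E
```

```text
[ 0.56651869 -0.1217064   0.17622256] 0.0046581520264662515
[ 0.5523425  -0.12376517  0.178     ] [ 0.58555822 -0.12312473  0.178     ] 0.033221886432383475 1.104590668795259
cam in tool [ 0.07470715 -0.00049243 -0.1317754 ] [[-0.    1.   -0.  ]
 [-0.96 -0.   -0.29]
 [-0.29 -0.    0.96]]
tool yaw x 155.72379302923622
shift in tool [-0.5663926  -0.52703989  0.06613397]
```

```bash
python3 -m jog '[{"az":-0.81,"tz":-4},{"az":-0.81,"tz":-4},{"az":-0.81,"tz":-4},{"tx":-2.3,"ty":-5.5},{"tx":-2.3,"ty":-5.5},{"tx":-2.3,"ty":-5.5},{"tx":-2.3,"ty":-5.5},{"tx":-2.3,"ty":-5.5},{"tx":-2.3,"ty":-5.5},{"tx":-2.3,"ty":-5.5},{"tx":-2.3,"ty":-5.5},{"tx":-2.3,"ty":-5.5}]' && python3 -m jog '[{"tx":-2.3,"ty":-5.5},{"tx":-2.3,"ty":-5.5},{"tx":-2.3,"ty":-5.5},{"tx":-2.3,"ty":-5.5},{"tz":3},{}]'
python3 - <<'E'
from h import *
s=read_state();print(s)
C=cam("wrist");a=eyes.snapshot("wrist");cv2.imwrite("pics/w1.png",a[:,:,::-1])
print(proj(C,[.5665,-.1217,.176]),proj(C,s["tool_pos"]))
E
```

```text
{'clock': 0.1, 'joint_pos': array([-1.24482738,  0.38378193,  0.0438553 ,  1.59940762, -0.01788852,
        1.16121936, -0.04989825]), 'joint_vel': array([ 3.28502165e-04, -6.55125179e-04,  2.26018635e-03, -3.90880522e-03,
       -8.83304481e-04, -4.70285127e-05,  1.64692213e-03]), 'joint_efforts': array([ 2.11508464e-03, -4.34725142e+01,  1.02883838e+00, -2.50454074e+01,
        1.08262111e-02,  5.46859810e-03,  6.84557051e-06]), 'tool_pos': array([0.26695141, 0.59174212, 0.24099884]), 'orientation': array([[-9.11574077e-01,  4.11134966e-01, -8.61945502e-04],
       [ 4.11135843e-01,  9.11571274e-01, -2.26517223e-03],
       [-1.45566748e-04, -2.41924898e-03, -9.99997063e-01]]), 'contact_force': array([ 0.10314796, -0.37553922, -0.41781432]), 'moment': array([ 0.00653711, -0.02362564, -0.01768031]), 'grasp_force': 0.0, 'finger_gap': 0.0852377930943721}
[-164.07391756  682.50205433] [278.27444048 286.92935693]invalid input
```

View pics/w1.png

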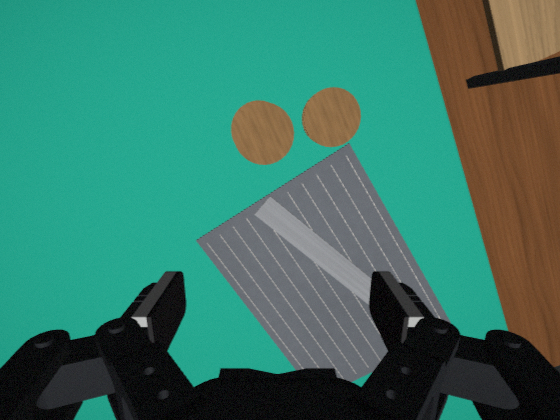

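The arm had not moved, because the call was refused; the picture shows only the start area. I'll test a single row with all keys given.

```bash
python3 -m jog '[{"ax":0,"ay":0,"az":-0.81,"tx":0,"ty":0,"tz":-4,"gripper":1}]'
```

```text
clock: 0.28
tool_pos: [0.2659, 0.5895, 0.2773]
orientation: [[-0.962, 0.275, -0.004], [0.275, 0.961, -0.01], [0.001, -0.011, -1.0]]
contact_force: [0.6, 0.3, 0.5]
finger_gap: 0.0854
grasp_force: 0.0
```

```bash
python3 -m jog '[{"ax":0,"ay":0,"az":-0.81,"tx":0,"ty":0,"tz":-4,"gripper":1},{"ax":0,"ay":0,"az":-0.81,"tx":0,"ty":0,"tz":-4,"gripper":1},{"ax":0,"ay":0,"az":0,"tx":-2.3,"ty":-5.5,"tz":0,"gripper":1},{"ax":0,"ay":0,"az":0,"tx":-2.3,"ty":-5.5,"tz":0,"gripper":1},{"ax":0,"ay":0,"az":0,"tx":-2.3,"ty":-5.5,"tz":0,"gripper":1},{"ax":0,"ay":0,"az":0,"tx":-2.3,"ty":-5.5,"tz":0,"gripper":1},{"ax":0,"ay":0,"az":0,"tx":-2.3,"ty":-5.5,"tz":0,"gripper":1},{"ax":0,"ay":0,"az":0,"tx":-2.3,"ty":-5.5,"tz":0,"gripper":1},{"ax":0,"ay":0,"az":0,"tx":-2.3,"ty":-5.5,"tz":0,"gripper":1},{"ax":0,"ay":0,"az":0,"tx":-2.3,"ty":-5.5,"tz":0,"gripper":1},{"ax":0,"ay":0,"az":0,"tx":-2.3,"ty":-5.5,"tz":0,"gripper":1},{"ax":0,"ay":0,"az":0,"tx":-2.3,"ty":-5.5,"tz":0,"gripper":1}]' && python3 -m jog '[{"ax":0,"ay":0,"az":0,"tx":-2.3,"ty":-5.5,"tz":0,"gripper":1},{"ax":0,"ay":0,"az":0,"tx":-2.3,"ty":-5.5,"tz":0,"gripper":1},{"ax":0,"ay":0,"az":0,"tx":-2.3,"ty":-5.5,"tz":0,"gripper":1},{"ax":0,"ay":0,"az":0,"tx":0,"ty":0,"tz":3,"gripper":1},{"ax":0,"ay":0,"az":0,"tx":0,"ty":0,"tz":0,"gripper":1}]'
python3 - <<'E'
from h import *
s=read_state();print(s)
C=cam("wrist");a=eyes.snapshot("wrist");cv2.imwrite("pics/w2.png",a[:,:,::-1])
print(proj(C,[.5665,-.1217,.176]),proj(C,s["tool_pos"]))
E
```

```text
clock: 1.78
tool_pos: [0.4977, 0.0407, 0.3621]
orientation: [[-1.0, -0.001, 0.0], [-0.001, 1.0, 0.0], [-0.0, 0.0, -1.0]]
contact_force: [0.3, 0.7, 0.5]
finger_gap: 0.0855
grasp_force: 0.0
clock: 2.4
tool_pos: [0.5646, -0.1224, 0.3294]
orientation: [[-1.0, 0.001, -0.007], [0.001, 1.0, 0.001], [0.007, 0.001, -1.0]]
contact_force: [-0.6, 0.4, -0.4]
finger_gap: 0.0855
grasp_force: 0.0
{'clock': 2.4, 'joint_pos': array([-0.41202819,  0.20657647,  0.64412998,  1.69091762, -0.12747417,
        1.29334981,  1.8274434 ]), 'joint_vel': array([-0.02568394, -0.03075011, -0.02502835, -0.04390329,  0.00206431,
        0.01239607, -0.00294988]), 'joint_efforts': array([ 1.33386087e+00, -2.98510963e+01,  4.68205780e+00, -2.60335690e+01,
        1.42257381e-01, -1.24479323e-01,  1.99827401e-02]), 'tool_pos': array([ 0.56460476, -0.12239958,  0.32936178]), 'orientation': array([[-9.99978028e-01,  1.06417537e-03, -6.54307298e-03],
       [ 1.06062034e-03,  9.99999288e-01,  5.46773988e-04],
       [ 6.54365018e-03,  5.39822257e-04, -9.99978444e-01]]), 'contact_force': array([-0.61240539,  0.35795791, -0.41011558]), 'moment': array([-0.01752152, -0.01572849, -0.00087092]), 'grasp_force': 0.0, 'finger_gap': 0.08548806763249411}
[278.14562041 207.01315571] [277.82837519 287.2308842 ]
```

View pics/w2.png

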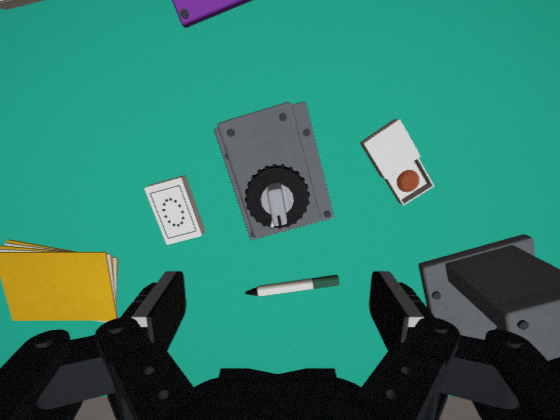

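The wrist picture shows the target press with its ring at about (278,197) and the wing bar running nearly up the image, about (277,185)-(279,225). The closed box is left, the open box right, the pen below. Now I'll enlarge and segment it.

```bash
python3 - <<'E'
from h import *
a=cv2.imread("pics/w2.png")
cv2.imwrite("pics/c2.png",cv2.resize(a[150:240,235:325],(594,594),interpolation=2))
E
```

```text
(no output)
```

View pics/c2.png

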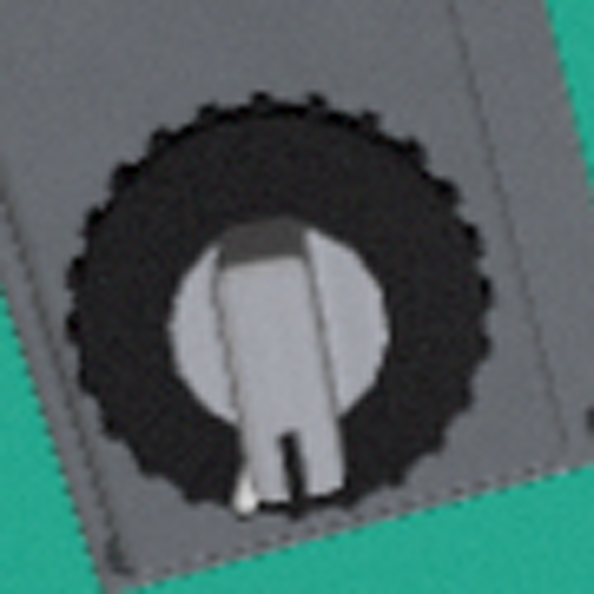

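Crop: the top-face corners are about (220,268), (308,256), (345,490), (258,500), and the white mark on the ring is at (245,495), which is (272,225) in the full image.

```bash
python3 - <<'E'
from h import *
C=cam("wrist");f=lambda p,z:plane(C,(235+p[0]/6.6,150+p[1]/6.6),z)
c=[f(p,.177) for p in[(220,268),(308,256),(345,490),(258,500)]]
m=np.mean(c,0);A=(c[0]+c[1])/2;B=(c[2]+c[3])/2
print(m,np.linalg.norm(A-B),np.linalg.norm(c[0]-c[1]),np.degrees(np.arctan2(*(B-A)[1::-1])))
K=f((245,495),.138);print("mark",K,np.linalg.norm((K-m)[:2]))
print("hub",f((278,330),.143), "ring c",f((282,306),.138))
E
```

```text
[ 0.56875896 -0.12104297  0.177     ] 0.03471029676930609 0.012421594968258853 8.888232053123824
mark [ 0.5988169  -0.12714522  0.138     ] 0.03067112238768179
hub [ 0.56972559 -0.12173648  0.143     ] ring c [ 0.56700765 -0.12109476  0.138     ]
```

```bash
python3 -m jog '[{"ax":0,"ay":0,"az":0,"tx":-0.35,"ty":0.13,"tz":4,"gripper":0.5},{"ax":0,"ay":0,"az":-0.89,"tx":0,"ty":0,"tz":4,"gripper":0.5},{"ax":0,"ay":0,"az":0,"tx":0,"ty":0,"tz":4,"gripper":0.5},{"ax":0,"ay":0,"az":0,"tx":0,"ty":0,"tz":0,"gripper":0.5},{"ax":0,"ay":0,"az":0,"tx":0,"ty":0,"tz":0,"gripper":0.5}]'
python3 - <<'E'
from h import *
s=read_state();print(s["tool_pos"],s["joint_pos"][6])
R=s["orientation"];print(np.degrees(np.arctan2(R[1,0],R[0,0])))
C=cam("wrist");a=eyes.snapshot("wrist");cv2.imwrite("pics/w3.png",a[:,:,::-1])
print(proj(C,[.568,-.1213,.177]),proj(C,s["tool_pos"]+R@[0,0,.011]))
E
```

```text
clock: 3.08
tool_pos: [0.5716, -0.1205, 0.2145]
orientation: [[-0.988, -0.156, 0.003], [-0.156, 0.988, 0.0], [-0.003, -0.0, -1.0]]
contact_force: [0.4, -0.5, 0.5]
finger_gap: 0.0428
grasp_force: 0.0
[ 0.57157937 -0.12050183  0.214495  ] 2.0388978884193105
-170.99649726960044
[277.18635027 248.62097757] [277.61250324 276.15538912]
```

View pics/w3.png

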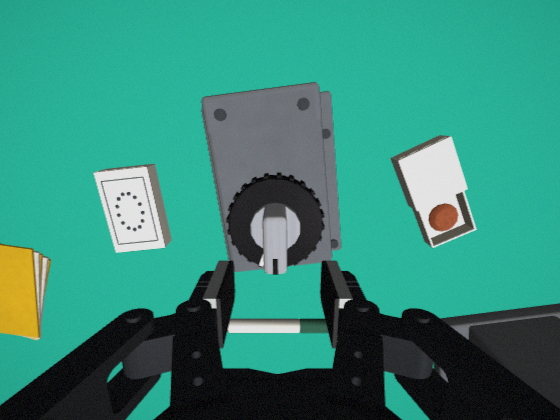

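The bar stands upright in the image at columns 264-288, with its top face centred near (276,248). That agrees with the prediction (277,249). I'll shift 3.7 mm, descend and close.

```bash
python3 -m jog '[{"ax":0,"ay":0,"az":0,"tx":0.37,"ty":-0.05,"tz":1.5,"gripper":0.5},{"ax":0,"ay":0,"az":0,"tx":0,"ty":0,"tz":3.5,"gripper":0.5},{"ax":0,"ay":0,"az":0,"tx":0,"ty":0,"tz":0,"gripper":0.5},{"ax":0,"ay":0,"az":0,"tx":0,"ty":0,"tz":0,"gripper":0.5}]' && python3 -m jog '[{"ax":0,"ay":0,"az":0,"tx":0,"ty":0,"tz":0,"gripper":0},{"ax":0,"ay":0,"az":0,"tx":0,"ty":0,"tz":0,"gripper":0},{"ax":0,"ay":0,"az":0,"tx":0,"ty":0,"tz":0,"gripper":0},{"ax":0,"ay":0,"az":0,"tx":0,"ty":0,"tz":0,"gripper":0},{"ax":0,"ay":0,"az":0,"tx":0,"ty":0,"tz":0,"gripper":0}]'
python3 - <<'E'
from h import *
s=read_state();print(s["tool_pos"],s["joint_pos"][6],s["moment"],s["contact_force"],s["finger_gap"])
a=eyes.snapshot("wrist");cv2.imwrite("pics/w4.png",a[:,:,::-1])
E
```

```text
clock: 3.62
tool_pos: [0.5669, -0.1225, 0.1631]
orientation: [[-0.988, -0.155, 0.001], [-0.155, 0.988, -0.0], [-0.001, -0.0, -1.0]]
contact_force: [-0.7, -0.2, 0.7]
finger_gap: 0.0426
grasp_force: 0.0
clock: 4.25
tool_pos: [0.5675, -0.1227, 0.1638]
orientation: [[-0.988, -0.155, 0.003], [-0.155, 0.988, -0.0], [-0.003, -0.001, -1.0]]
contact_force: [-0.2, -0.3, 6.1]
finger_gap: 0.013
grasp_force: 60.3
[ 0.56754356 -0.12268181  0.16381784] 2.074948092389993 [-0.06787328  0.18779048 -0.04064829] [-0.2342607  -0.34306411  6.07404652] 0.013015607790607855
```

View pics/w4.png

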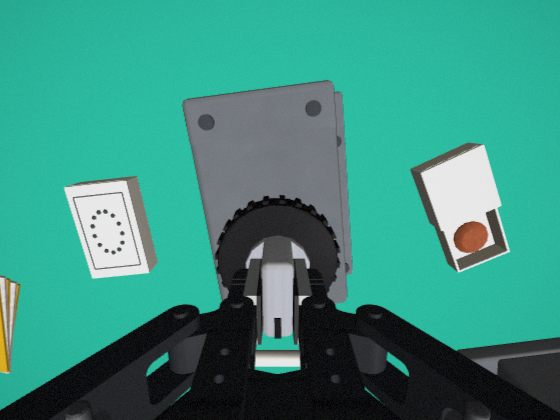

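```bash
cat > rd.py <<'E'
from h import *
L=[]
for i in range(4):
    s=read_state(); L.append(np.r_[s["moment"],s["contact_force"]]); eyes.snapshot("wrist")
m=np.mean(L,0);sd=np.std(L,0);R=s["orientation"];p=s["tool_pos"]
print("t%.2f yaw %.2f Mz %.4f±%.3f F %s p %s gap %.4f g %.0f j7 %.2f"%(s["clock"],np.degrees(np.arctan2(R[1,0],R[0,0]))%360,m[2],sd[2],m[3:].round(1),(p*1e3).round(1),s["finger_gap"],s["grasp_force"],s["joint_pos"][6]))
E
python3 rd.py
python3 -m jog '[{"ax":0,"ay":0,"az":0.2,"tx":0,"ty":0,"tz":0,"gripper":0},{"ax":0,"ay":0,"az":0.2,"tx":0,"ty":0,"tz":0,"gripper":0}]' >/dev/null; python3 rd.py
python3 -m jog '[{"ax":0,"ay":0,"az":0.2,"tx":0,"ty":0,"tz":0,"gripper":0},{"ax":0,"ay":0,"az":0.1,"tx":0,"ty":0,"tz":0,"gripper":0}]' >/dev/null; python3 rd.py
```

```text
t4.45 yaw 188.90 Mz -0.0018±0.010 F [-1.1 -0.4  6.1] p [ 567.6 -122.7  163.8] gap 0.0128 g 60 j7 2.07
t4.90 yaw 184.89 Mz -0.0419±0.035 F [-0.8 -0.4  6. ] p [ 567.5 -122.7  163.8] gap 0.0128 g 60 j7 2.01
t5.35 yaw 181.89 Mz -0.0398±0.037 F [-0.8  0.1  5.6] p [ 567.6 -122.7  163.8] gap 0.0129 g 60 j7 1.96
```

```bash
sed -i 's/s\["contact_force"\]\]/s["contact_force"],s["joint_efforts"][6]]/; s/m\[3:\]/m[3:6]/; s/^print(/print("e7 %.4f±%.4f"%(m[6],sd[6]),/' rd.py
python3 rd.py
for i in 1; do python3 -m jog '[{"ax":0,"ay":0,"az":0.1,"tx":0,"ty":0,"tz":0,"gripper":0},{"ax":0,"ay":0,"az":0.1,"tx":0,"ty":0,"tz":0,"gripper":0}]' >/dev/null; python3 rd.py; done
python3 -m jog '[{"ax":0,"ay":0,"az":0.1,"tx":0,"ty":0,"tz":0,"gripper":0},{"ax":0,"ay":0,"az":0.1,"tx":0,"ty":0,"tz":0,"gripper":0}]' >/dev/null; python3 rd.py
python3 -m jog '[{"ax":0,"ay":0,"az":0.1,"tx":0,"ty":0,"tz":0,"gripper":0},{"ax":0,"ay":0,"az":0.1,"tx":0,"ty":0,"tz":0,"gripper":0}]' >/dev/null; python3 rd.py
```

```text
e7 0.0400±0.0003 t5.55 yaw 181.89 Mz -0.0194±0.015 F [-0.6 -0.8  6.1] p [ 567.5 -122.8  163.8] gap 0.0129 g 60 j7 1.96
e7 0.0267±0.0235 t6.00 yaw 179.89 Mz -0.0324±0.054 F [-0.8 -0.4  6.5] p [ 567.5 -122.8  163.8] gap 0.0131 g 60 j7 1.93
e7 0.0267±0.0235 t6.45 yaw 177.89 Mz -0.0349±0.038 F [-0.2  0.   5.8] p [ 567.5 -122.8  163.8] gap 0.0126 g 60 j7 1.90
e7 0.0267±0.0234 t6.90 yaw 175.89 Mz -0.0193±0.021 F [-0.7  0.   5.7] p [ 567.5 -122.8  163.8] gap 0.0127 g 60 j7 1.87
```

The joint-7 effort is the clean signal, with free drag reading about 0.040. I'll use its last value.

```bash
sed -i 's/m\[6\],sd\[6\]/L[-1][6],abs(L[-1][6]-L[-2][6])/' rd.py
python3 -m jog '[{"ax":0,"ay":0,"az":0.15,"tx":0,"ty":0,"tz":0,"gripper":0},{"ax":0,"ay":0,"az":0.15,"tx":0,"ty":0,"tz":0,"gripper":0}]' >/dev/null; python3 rd.py
python3 -m jog '[{"ax":0,"ay":0,"az":0.15,"tx":0,"ty":0,"tz":0,"gripper":0},{"ax":0,"ay":0,"az":0.15,"tx":0,"ty":0,"tz":0,"gripper":0}]' >/dev/null; python3 rd.py
```

```text
e7 0.0293±0.0390 t7.35 yaw 172.89 Mz -0.0480±0.030 F [-0.7 -0.3  5.7] p [ 567.5 -122.8  163.8] gap 0.0133 g 60 j7 1.82
e7 0.0293±0.0390 t7.80 yaw 169.89 Mz -0.0237±0.036 F [-0.6 -0.6  6.1] p [ 567.5 -122.8  163.8] gap 0.0131 g 60 j7 1.77
```

```bash

python3 -m jog '[{"ax":0,"ay":0,"az":0.15,"tx":0,"ty":0,"tz":0,"gripper":0},{"ax":0,"ay":0,"az":0.15,"tx":0,"ty":0,"tz":0,"gripper":0}]' >/dev/null; python3 rd.py
```

```text
e7 0.0293±0.0389 t8.25 yaw 166.89 Mz -0.0278±0.019 F [-1.2 -0.9  6. ] p [ 567.5 -122.8  163.8] gap 0.0130 g 60 j7 1.73
```

```bash
sed -i 's/^print("e7[^,]*,L\[-1\]\[6\],abs(L\[-1\]\[6\]-L\[-2\]\[6\])),/print("e7",np.array(L)[:,6].round(3),/; s/^print("e7 .*abs(L\[-1\]\[6\]-L\[-2\]\[6\])),/print("e7",np.array(L)[:,6].round(3),/' rd.py; grep -n '^print' rd.py | cut -c1-60
python3 -m jog '[{"ax":0,"ay":0,"az":0.15,"tx":0,"ty":0,"tz":0,"gripper":0},{"ax":0,"ay":0,"az":0.15,"tx":0,"ty":0,"tz":0,"gripper":0}]' >/dev/null; python3 rd.py
python3 -m jog '[{"ax":0,"ay":0,"az":0.15,"tx":0,"ty":0,"tz":0,"gripper":0},{"ax":0,"ay":0,"az":0.15,"tx":0,"ty":0,"tz":0,"gripper":0}]' >/dev/null; python3 rd.py
```

```text
6:print("e7",np.array(L)[:,6].round(3),"t%.2f yaw %.2f Mz %.
e7 [ 0.071 -0.04  -0.04  -0.001] t8.70 yaw 163.90 Mz 0.0198±0.020 F [-1.1 -0.6  5.8] p [ 567.5 -122.9  163.8] gap 0.0131 g 60 j7 1.68
e7 [ 0.033 -0.078 -0.078 -0.039] t9.15 yaw 160.91 Mz 0.0516±0.017 F [-1.1 -0.2  6.2] p [ 567.5 -122.8  163.8] gap 0.0130 g 60 j7 1.63
```

The contact shows as e7 falling from 0.029 to -0.001 to -0.039, about 7 N now at 0.038 per 3°. About 6° more is needed.

```bash

python3 -m jog '[{"ax":0,"ay":0,"az":0.15,"tx":0,"ty":0,"tz":0,"gripper":0},{"ax":0,"ay":0,"az":0.15,"tx":0,"ty":0,"tz":0,"gripper":0}]' >/dev/null; python3 rd.py
python3 -m jog '[{"ax":0,"ay":0,"az":0.15,"tx":0,"ty":0,"tz":0,"gripper":0},{"ax":0,"ay":0,"az":0.13,"tx":0,"ty":0,"tz":0,"gripper":0}]' >/dev/null; python3 rd.py; python3 rd.py
```

```text
e7 [-0.005 -0.115 -0.116 -0.077] t9.60 yaw 157.92 Mz 0.0915±0.035 F [-0.8 -1.   5.7] p [ 567.5 -122.9  163.8] gap 0.0130 g 60 j7 1.58
e7 [-0.06  -0.146 -0.144 -0.11 ] t10.05 yaw 155.14 Mz 0.1205±0.047 F [-0.8 -0.7  6.1] p [ 567.5 -122.9  163.8] gap 0.0127 g 60 j7 1.54
e7 [-0.102 -0.101 -0.101 -0.101] t10.25 yaw 155.14 Mz 0.0873±0.031 F [-1.1 -0.8  6.3] p [ 567.5 -122.9  163.8] gap 0.0128 g 60 j7 1.54
```

```bash
Z='x'; 
python3 -m jog '[{"ax":0,"ay":0,"az":0,"tx":0,"ty":0,"tz":0,"gripper":0},{"ax":0,"ay":0,"az":0,"tx":0,"ty":0,"tz":0,"gripper":0},{"ax":0,"ay":0,"az":0,"tx":0,"ty":0,"tz":0,"gripper":0},{"ax":0,"ay":0,"az":0,"tx":0,"ty":0,"tz":0,"gripper":0},{"ax":0,"ay":0,"az":0,"tx":0,"ty":0,"tz":0,"gripper":0},{"ax":0,"ay":0,"az":0,"tx":0,"ty":0,"tz":0,"gripper":0},{"ax":0,"ay":0,"az":0,"tx":0,"ty":0,"tz":0,"gripper":0},{"ax":0,"ay":0,"az":0,"tx":0,"ty":0,"tz":0,"gripper":0},{"ax":0,"ay":0,"az":0,"tx":0,"ty":0,"tz":0,"gripper":0},{"ax":0,"ay":0,"az":0,"tx":0,"ty":0,"tz":0,"gripper":0},{"ax":0,"ay":0,"az":0,"tx":0,"ty":0,"tz":0,"gripper":0},{"ax":0,"ay":0,"az":0,"tx":0,"ty":0,"tz":0,"gripper":0}]' >/dev/null; python3 rd.py
python3 -m jog '[{"ax":0,"ay":0,"az":0,"tx":0,"ty":0,"tz":0,"gripper":0},{"ax":0,"ay":0,"az":0,"tx":0,"ty":0,"tz":0,"gripper":0},{"ax":0,"ay":0,"az":0,"tx":0,"ty":0,"tz":0,"gripper":0},{"ax":0,"ay":0,"az":0,"tx":0,"ty":0,"tz":0,"gripper":0},{"ax":0,"ay":0,"az":0,"tx":0,"ty":0,"tz":0,"gripper":0},{"ax":0,"ay":0,"az":0,"tx":0,"ty":0,"tz":0,"gripper":0},{"ax":0,"ay":0,"az":0,"tx":0,"ty":0,"tz":0,"gripper":0},{"ax":0,"ay":0,"az":0,"tx":0,"ty":0,"tz":0,"gripper":0},{"ax":0,"ay":0,"az":0,"tx":0,"ty":0,"tz":0,"gripper":0},{"ax":0,"ay":0,"az":0,"tx":0,"ty":0,"tz":0,"gripper":0},{"ax":0,"ay":0,"az":0,"tx":0,"ty":0,"tz":0,"gripper":0},{"ax":0,"ay":0,"az":0,"tx":0,"ty":0,"tz":0,"gripper":0}]' >/dev/null; python3 rd.py
```

```text
e7 [-0.102 -0.102 -0.102 -0.102] t11.95 yaw 155.14 Mz 0.0994±0.012 F [-0.7 -0.4  5.9] p [ 567.5 -122.9  163.8] gap 0.0128 g 60 j7 1.54
e7 [-0.102 -0.102 -0.102 -0.102] t13.65 yaw 155.14 Mz 0.0996±0.011 F [-1.2 -0.6  6.5] p [ 567.5 -122.9  163.8] gap 0.0128 g 60 j7 1.54
```

The pressure held steady for more than 3.4 s. Now I'll wind back 33°, then feel for the stop.

```bash

python3 -m jog '[{"ax":0,"ay":0,"az":-0.4,"tx":0,"ty":0,"tz":0,"gripper":0},{"ax":0,"ay":0,"az":-0.4,"tx":0,"ty":0,"tz":0,"gripper":0},{"ax":0,"ay":0,"az":-0.4,"tx":0,"ty":0,"tz":0,"gripper":0},{"ax":0,"ay":0,"az":-0.4,"tx":0,"ty":0,"tz":0,"gripper":0},{"ax":0,"ay":0,"az":-0.4,"tx":0,"ty":0,"tz":0,"gripper":0},{"ax":0,"ay":0,"az":-0.4,"tx":0,"ty":0,"tz":0,"gripper":0},{"ax":0,"ay":0,"az":-0.4,"tx":0,"ty":0,"tz":0,"gripper":0},{"ax":0,"ay":0,"az":-0.4,"tx":0,"ty":0,"tz":0,"gripper":0},{"ax":0,"ay":0,"az":-0.1,"tx":0,"ty":0,"tz":0,"gripper":0}]' >/dev/null; python3 rd.py
python3 -m jog '[{"ax":0,"ay":0,"az":-0.1,"tx":0,"ty":0,"tz":0,"gripper":0},{"ax":0,"ay":0,"az":-0.1,"tx":0,"ty":0,"tz":0,"gripper":0}]' >/dev/null; python3 rd.py
python3 -m jog '[{"ax":0,"ay":0,"az":-0.1,"tx":0,"ty":0,"tz":0,"gripper":0},{"ax":0,"ay":0,"az":-0.1,"tx":0,"ty":0,"tz":0,"gripper":0}]' >/dev/null; python3 rd.py
```

```text
e7 [ 0.016  0.027  0.015 -0.012] t14.97 yaw 188.11 Mz 0.0265±0.020 F [-0.8 -0.6  6. ] p [ 567.5 -122.7  163.8] gap 0.0130 g 60 j7 2.06
e7 [-0.041  0.02   0.012 -0.012] t15.43 yaw 190.11 Mz -0.0287±0.024 F [-0.8 -0.8  5.6] p [ 567.5 -122.7  163.8] gap 0.0132 g 60 j7 2.09
e7 [-0.041  0.02   0.012 -0.012] t15.88 yaw 192.11 Mz 0.0029±0.031 F [-0.8 -0.7  5.8] p [ 567.5 -122.7  163.8] gap 0.0131 g 60 j7 2.13
```

```bash

python3 -m jog '[{"ax":0,"ay":0,"az":-0.1,"tx":0,"ty":0,"tz":0,"gripper":0},{"ax":0,"ay":0,"az":-0.1,"tx":0,"ty":0,"tz":0,"gripper":0}]' >/dev/null; python3 rd.py
python3 -m jog '[{"ax":0,"ay":0,"az":-0.1,"tx":0,"ty":0,"tz":0,"gripper":0},{"ax":0,"ay":0,"az":-0.1,"tx":0,"ty":0,"tz":0,"gripper":0}]' >/dev/null; python3 rd.py
```

```text
e7 [-0.041  0.02   0.012 -0.012] t16.32 yaw 194.11 Mz -0.0153±0.017 F [-0.6 -0.6  5.6] p [ 567.5 -122.7  163.8] gap 0.0129 g 60 j7 2.16
e7 [0.327 0.441 0.357 0.319] t16.77 yaw 196.00 Mz -0.3362±0.060 F [-0.5 -0.2  5.4] p [ 567.5 -122.7  163.8] gap 0.0127 g 60 j7 2.19
```

The stop is felt: the load jumped to 0.33 N m at yaw 196. I'll release, retreat upward and check.

```bash

python3 -m jog '[{"ax":0,"ay":0,"az":0,"tx":0,"ty":0,"tz":0,"gripper":0.5},{"ax":0,"ay":0,"az":0,"tx":0,"ty":0,"tz":0,"gripper":0.5},{"ax":0,"ay":0,"az":0,"tx":0,"ty":0,"tz":0,"gripper":0.5},{"ax":0,"ay":0,"az":0,"tx":0,"ty":0,"tz":0,"gripper":0.5}]' && python3 -m jog '[{"ax":0,"ay":0,"az":0,"tx":0,"ty":0,"tz":-2,"gripper":0.5},{"ax":0,"ay":0,"az":0,"tx":0,"ty":0,"tz":-4,"gripper":0.5},{"ax":0,"ay":0,"az":0,"tx":0,"ty":0,"tz":-5,"gripper":0.5},{"ax":0,"ay":0,"az":0,"tx":0,"ty":0,"tz":-5,"gripper":0.5},{"ax":0,"ay":0,"az":0,"tx":0,"ty":0,"tz":0,"gripper":0.5},{"ax":0,"ay":0,"az":0,"tx":0,"ty":0,"tz":0,"gripper":0.5}]'
python3 - <<'E'
from h import *
C=cam("wrist");a=eyes.snapshot("wrist")[:,:,::-1]
u,v=proj(C,[.568,-.1213,.16]).astype(int);print(u,v,"expected mark px",proj(C,[.5988,-.1271,.138]))
x0,y0=u-50,v-50
print(x0,y0)
b=eyes.snapshot("side")[:,:,::-1][240:360,240:360]
cv2.imwrite("pics/w5.png",np.hstack([cv2.resize(a[y0:y0+100,x0:x0+100],(390,390),interpolation=2),cv2.resize(b,(390,390),interpolation=2)]))
E
```

```text
clock: 17.32
tool_pos: [0.5663, -0.122, 0.162]
orientation: [[-0.961, -0.278, -0.001], [-0.278, 0.961, -0.0], [0.001, 0.0, -1.0]]
contact_force: [-0.1, -0.7, 0.4]
finger_gap: 0.0426
grasp_force: 0.0
clock: 18.08
tool_pos: [0.5664, -0.1222, 0.3231]
orientation: [[-0.961, -0.278, 0.001], [-0.278, 0.961, 0.0], [-0.001, 0.0, -1.0]]
contact_force: [-0.4, -0.1, 0.1]
finger_gap: 0.0424
grasp_force: 0.0
277 203 expected mark px [264.36878404 223.49793998]
227 153
```

View pics/w5.png

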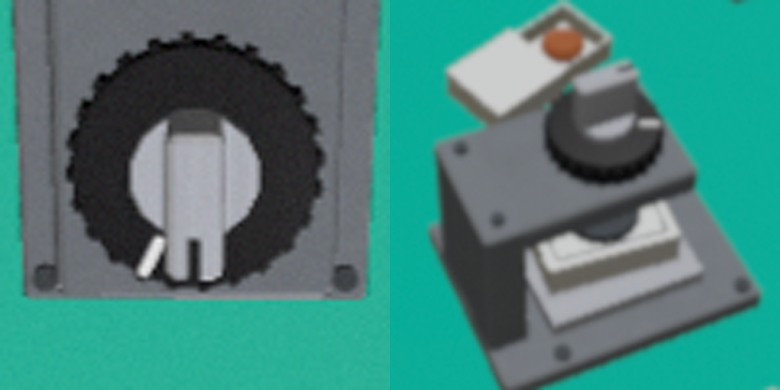

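The bar is now aligned with the press axis, at its stop. The ring's mark in the side view is at (320,278), where it was before at (319.4,278.1). The box is in place.

```bash
python3 -c "
from bench import ticket; print(ticket.sign_off())"
```

```text
the job is handed in; nothing more can be done
None
```

I pressed the gift box at about 14–15 N for over 3 s, wound the inner knob back to its upper stop, let go, and handed the job in at about 18 s; the final pictures show the outer ring's mark and the box where they were.

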